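Switch the dust extraction over to the open spigot and start it

ROBOT

A 6-joint arm with a two-finger parallel gripper is mounted at the origin on the work surface. World frame = base frame: x ahead of the robot, y to its left, z up, the work surface at z = 0. Lengths are in mm, angles in rad, forces in N, time in s.
With the tool pointing down it reaches from about 350 to 975 mm from the base axis. Payload 4.9 kg.
Tool frame: the origin (TCP) lies on the mounting face of the last link; the fingertips stand 173 mm ahead of it and the grasp point (between the pads) lies 155 mm ahead of it; z points along the fingers, y is the line along which they close (so a half turn about z gives the same grasp; the last joint's range is limited). The gripper opens to 85 mm and grips with 20 to 120 N. Pads are 22 mm wide; open, the fingers measure 114 mm over their backs; the gripper's body (76 mm by 85 mm) begins 54 mm behind the grasp point. The pads swing forward as they close: fully open they stand 13 mm farther back than shut.
Start: joints at [-1.229, 0.053, 1.613, -0, 1.476, -0.119], TCP at [277.908, -559.795, 404.704] pointing down, gripper open.
Joint ranges: [-3.01, 3.01], [-1.01, 2.22], [0.06, 2.58], [-1.02, 4.17], [0.09, 2.62], [-3.14, 3.14]. Speed limits (rad/s): [2.57, 2.57, 3.14, 3.14, 3.14, 3.14].

INTERFACE

Orientations are given as a unit quaternion [w, x, y, z].
In Python, from bench import sense, camera, close_job gives the robot as it stands.
- The arm moves only by the tool carry_out, never from a script. Its argument "motion" is a list that holds one entry, the list of rows, each a list of 7 numbers: the turn, a rotation vector about the tool's x, y, z in rad, then the shift along the tool's x, y, z in cm, then the opening in per cent of the stroke, from 0 (shut) to 100 (fully open). In form: [[[rx, ry, rz, tx, ty, tz, jaw], ...]]. A call has 1 to 5 rows; each row shifts and turns the commanded pose from where the row before left it, along the tool's axes as they then stand; what a row does not reach is not made up. A row lasts 1/12 s, in which the tool goes at most 41.7 mm and 7.16 degrees, less where a joint would pass 70% of its speed; a pose out of reach is approached as far as the arm can. A call with a gripper value outside its range is refused whole. The fingers move at their own pace and stop on an object; the grip force is fixed at half the most. Time passes only in rows, so rows that do not move let the fingers close. It gives the time, the measured TCP pose, the force, the opening and the grip force at its end, in the units of the state.
- sense(): the state, without advancing time (a new reading comes with each control period).
- camera(name): name is "side" or "top"; returns a dict with "frame" (480x640x3 uint8, red, green, blue), "z_map" (480x640 float32, mm along the optical axis (not along the pixel's ray), 0 where there is no reading), "fov_y" (degrees; the focal length in pixels is half the picture's height over the tangent of half this angle, whatever the lens; pixels are square), "cx", "cy" (the principal point, pixels), "k1" (the pictures are not rectified: a ray, as slopes to the right and down, at radius r is drawn at 1 + k1 r^2 times it, then the intrinsics apply), "origin" and "attitude" of the camera in the world. Camera axes: x right, y down, z forward; pixel columns grow to the right and rows downward; lengths in mm; the calibration is good to about 2 mm. A picture is of the moment at which its call begins.
- close_job(): hands the job in; it is judged then, once.
The state is a dict: "time_s": time; "joints": joint angles; "qd": joint speeds; "joint_torque": joint torques, N m; "tcp_pos": TCP position; "orientation": TCP orientation; "contact_force": force on the tool from outside, world axes, zero at the start; "ft_torque": the same for the moment, N m; "opening": finger opening in mm; "gripper_force": force on a finger pad.
Only numpy, scipy, OpenCV 4.12 (cv2) and the standard library are available. Lean on these libraries where they do the work, as an engineer would, in place of code of your own. Each camera call takes 0.05 s, during which the arm holds its last target. There are 200 camera calls.

TASK

On the dust-extraction changeover box, push the metal pointer arm round with one finger, without gripping or forcing it, until it points squarely at the middle of the open spigot (the tall one with no cap). Then press the small start button on the switch box all the way down, and let go. Leave the big mushroom-headed stop button and the loose things on and around the two boxes untouched.

Things in the scene. Friction and masses are not known exactly. Their poses are not given: they have to be found in the camera images.
- changeover_box: Grey steel box fixed to the bench, 50 mm high, 265 mm (x) by 360 mm (y). Origin on the bench below the arm's pivot; the box reaches 70 mm behind it (-x), 195 mm ahead (+x) and 180 mm to each side. On its top, 160 mm from the pivot, stand three spigots: one straight ahead (+x), one 60 degrees to each side; which is the open one varies.
- changer: Aluminium pointer arm. Origin on its vertical pivot axis at the box top (50 mm above the bench); its x axis runs along it to the tip. Bar 14 mm wide, 12 to 42 mm above the box top, 108 mm long from the pivot; hub 40 mm across, 54 mm tall. Turns 86 degrees each way from the box's +x; stiff (0.2 N m), stays where left. Starts between the middle and the +y spigot.
- changer_tip (a point): Top of the arm's pointed tip, 108 mm from the pivot and 42 mm above the box top.
- open_spigot: The open spigot: upright grey plastic tube, 54 mm outside, 44 mm inside, 55 mm tall, no cap. The arm must point at its centre. Origin: centre of its foot, on the box top; fixed.
- capped_spigot_a: A closed spigot: grey, with a 62 mm wide cap with a grip rib, 50 mm tall in all. Origin: centre of its foot, on the box top; fixed.
- capped_spigot_b: The other closed spigot, just like capped_spigot_a.
- switch_box: Grey switch box fixed to the bench, 140 mm (x) by 80 mm (y), 45 mm high, origin at the centre of its underside. Small start button 36 mm to its +x side of the centre, mushroom stop button 36 mm to the -x side.
- start (a joint): Travel of the start button in m: 0 released, 0.006 fully down; springs back. About 5 N presses it fully down.
- start_top (a point): Centre of the top face of the small flat round start button, 26 mm across; it is pressed straight down.
- stop (a joint): Travel of the stop button in m: 0 released, 0.006 fully down. Must not be pressed.
- stop_top (a point): Top centre of the mushroom-headed stop button, 44 mm across, 37 mm above the switch box's top.
- spare_cap: Loose spare cap lying on the box behind the pivot on the +y side, 56 mm across, 32 mm tall. Origin: centre of underside.
- dowel: Loose wooden dowel, 22 mm across, 60 mm tall, standing on the box behind the pivot on the -y side. Origin: centre of underside.
- offcut: Loose wood offcut, 70 x 45 x 30 mm, on the bench near the robot on the right. Origin: centre of underside.
- glue: Loose glue bottle, 60 mm across, 160 mm tall, standing on the bench on the left. Origin: centre of underside.
- screwdriver: Loose screwdriver, about 200 mm long, lying on the bench between robot and changeover box on the left. Origin under its middle.

How it is judged (in metres and radians):
On the way, in this order (a step that is already met when the one before it is completed fails the run):
1. the pointer arm is turned to point at the open spigot (y of open_spigot in the frame of changer between -0.014 and 0.014 m and x of open_spigot in the frame of changer above 0.1 m and angular speed of changer below 0.1 rad/s), for 0.2 s.
2. with the arm pointing there, the start button is pressed fully down (y of open_spigot in the frame of changer between -0.014 and 0.014 m and x of open_spigot in the frame of changer above 0.1 m and value of joint start above 0.0045 m), for 0.05 s.
At the end, for the whole second after the job is handed in: The arm rests with its line passing within 14 mm of the open spigot's centre (5 degrees), both buttons are up, and every loose thing is within 20 mm of where it stood (y of open_spigot in the frame of changer between -0.014 and 0.014 m and x of open_spigot in the frame of changer above 0.1 m and angular speed of changer below 0.05 rad/s and value of joint each of start, stop below 0.002 m and distance of each of spare_cap, dowel, offcut, glue, screwdriver from where it was at the start of the episode below 0.02 m); the robot touches nothing.
It fails at once if the arm is gripped or forced (more than 18 N between fingers and arm) (contact force between the fingers and changer above 18 N).
It fails at once if the stop button is pressed (value of joint stop above 0.003 m).
It fails at once if a loose thing is knocked, lifted or carried (distance of any of spare_cap, dowel, offcut, glue, screwdriver from where it was at the start of the episode above 0.02 m).
It also fails if it takes over 48 s, if anything falls off the work surface, if the arm or the gripper's body presses on something with over 40 N, if the wrist force passes 120 N, or if a joint passes its speed limit or range.

## Working session

There is one attempt and no reset: what is moved stays moved. The work goes in short steps, Python scripts to look and compute and a tool call to move; the robot and the scene stay as the last step left them, time stands still between calls to the robot, and variables do not carry over. Pictures are saved under pics/ and viewed, at most 10 in all, crops included, and the job is handed in when it is done.

Besides the shell and the picture viewer there is one more tool, called as a command line: name --argument value ..., lists and objects as JSON in quotes. carry_out: Moves the arm, as the interface text tells. Its arguments: {"type":"object","properties":{"motion":{"type":"array"}},"required":["motion"]}

```bash
mkdir -p pics; ls; cat > h.py <<'E'
import numpy as np, cv2
from scipy.spatial.transform import Rotation as R
from bench import sense, camera, close_job
def rot(a):
    a=np.array(a,float)
    return a if a.shape==(3,3) else R.from_quat(a[[1,2,3,0]]).as_matrix()
def cloud(c):
    "world xyz per pixel from the depth map"
    h,w=c['z_map'].shape; f=h/2/np.tan(np.radians(c['fov_y'])/2)
    K=np.array([[f,0,c['cx']],[0,f,c['cy']],[0,0,1]])
    u,v=np.meshgrid(np.arange(w),np.arange(h))
    p=np.stack([u,v],-1).reshape(-1,1,2).astype(float)
    s=cv2.undistortPoints(p,K,np.array([c['k1'],0,0,0.]))[:,0]
    d=np.c_[s,np.ones(len(s))]@rot(c['attitude']).T
    o=np.array(c['origin'],float)
    return (o+d*c['z_map'].reshape(-1,1)).reshape(h,w,3), d.reshape(h,w,3), o
def onplane(d,o,u,v,z):
    r=d[int(v),int(u)]; return o+r*(z-o[2])/r[2]
E
python3 - <<'E'
from h import *
print(sense())
for n in('top','side'):
    c=camera(n); cv2.imwrite(f'pics/{n}0.png',c['frame'][...,::-1]); np.savez(f'{n}0.npz',**c)
    print({k:v for k,v in c.items() if k not in('frame','z_map')}, (c['z_map']>0).mean())
E
```

```text
pics
{'time_s': 0.0, 'joints': array([-1.22900097e+00,  5.33647781e-02,  1.61430298e+00, -5.99874377e-06,
        1.47603868e+00, -1.19010885e-01]), 'qd': array([-0.00108682,  0.00232313,  0.00160943,  0.00099091, -0.0005199 ,
        0.00051211]), 'joint_torque': array([-2.36122207e-03, -3.93689311e+01, -3.70171666e+01, -2.30920614e-04,
        6.98844626e-03, -1.61411950e-06]), 'tcp_pos': array([ 277.8202633 , -559.55219745,  403.45238256]), 'orientation': array([-1.05001026e-03,  9.73573804e-01,  2.28370163e-01, -1.20453406e-04]), 'contact_force': array([ 0.49609895,  0.19048175, -0.29995972]), 'ft_torque': array([0.01627396, 0.04982733, 0.00252453]), 'gripper_force': 0.0, 'opening': 85.1990822495796}
{'fov_y': 50.72580743927069, 'cx': 317.86684025741954, 'cy': 241.7514516097687, 'k1': -0.01291409204210524, 'origin': array([4.17507761e+02, 6.72897532e-02, 1.18752682e+03]), 'attitude': array([-0.0266112 ,  0.71426902, -0.6993116 ,  0.00865417])} 0.995888671875
{'fov_y': 46.5307680431356, 'cx': 328.4110252287753, 'cy': 246.92573030177394, 'k1': -0.00415759763851761, 'origin': array([ 839.81762099, -954.2750547 ,  891.79963812]), 'attitude': array([-0.43290809,  0.88349515,  0.16057058, -0.07901897])} 0.995908203125
```

View pics/top0.png

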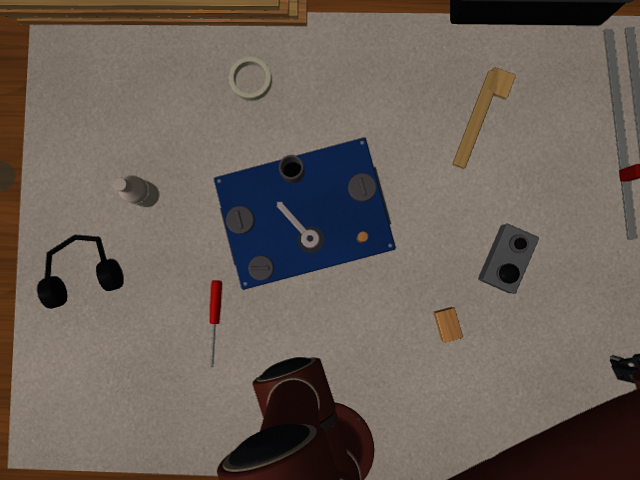

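View pics/side0.png

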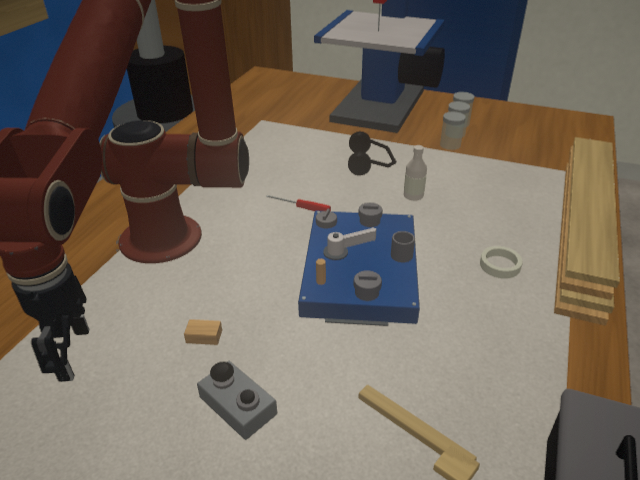

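The top view shows the open spigot in the middle at (290,168), hub (310,238), pointer tip (279,204), start button (520,243), stop (509,273), spare cap (260,268), dowel (362,237). In the side view the same layout appears, with the gripper well clear.

```bash
python3 - <<'E'
from h import *
c=dict(np.load('top0.npz')); P,d,o=cloud(c)
img=c['frame'].astype(int)
def blob(name,u,v,r,zlo,zhi):
    "centre of pixels near (u,v) whose height is in the band"
    m=np.zeros(P.shape[:2],np.uint8); cv2.circle(m,(u,v),r,1,-1)
    q=P[(m>0)&(P[...,2]>zlo)&(P[...,2]<zhi)][:,:]
    (cx,cy),(w,h),a=cv2.minAreaRect(q[:,:2].astype(np.float32))
    e=cv2.minEnclosingCircle(q[:,:2].astype(np.float32))
    print(name,len(q),'rect',np.round([cx,cy,w,h,a],1),'circ',np.round(e[0]+(e[1],),1),'z med/max',np.round([np.median(q[:,2]),q[:,2].max()],1)); return q
blob('spigot',290,168,18,97,112)
blob('capA',239,220,20,88,112); blob('capB',362,187,20,88,112)
blob('hub',310,238,16,97,112)
q=blob('bar',292,218,30,86,97)
b=q[np.hypot(*(q[:,:2]-q[:,:2].mean(0)).T)<80]
print('bar dir',cv2.fitLine(b[:,:2].astype(np.float32),cv2.DIST_HUBER,0,.01,.01).ravel())
blob('start',520,243,11,49,75); blob('stop',509,273,14,70,95)
blob('swbox',510,258,45,38,47.5)
blob('dowel',362,237,12,100,120); blob('spare',260,268,20,75,95)
print('tip',onplane(d,o,279,204,92),'hub',onplane(d,o,310,238,104),'boxz',P[200,330],'bench',P[380,500])
blue=((img[...,2]>img[...,0]+30)).astype(np.uint8)
cs,_=cv2.findContours(blue,0,2); k=max(cs,key=cv2.contourArea)
for x,y in cv2.boxPoints(cv2.minAreaRect(k)): print('corner',x,y,onplane(d,o,x,y,50))
s=dict(np.load('side0.npz')); P2,d2,o2=cloud(s)
for n,u,v in(('start',247,397),('stop',222,369),('hub',337,239),('tip',375,232)): print('side',n,P2[v,u])
E
```

```text
spigot 184 rect [632.7  91.9  51.5  52.5   0.9] circ [633.   91.1  27.1] z med/max [104.7 111.3]
capA 540 rect [517.3 201.1  59.3  59.5   1.6] circ [518.4 202.2  30.8] z med/max [ 91.5 105. ]
capB 558 rect [594.5 -63.8  58.9  58.6  46.3] circ [594.6 -63.9  30.4] z med/max [ 91.1 105.5]
hub 211 rect [479.5  50.8  45.3  38.6  85.7] circ [483.3  53.1  25.5] z med/max [ 99.7 110.5]
bar 275 rect [511.1  84.8 112.1  38.1  50.6] circ [513.9  82.5  56.9] z med/max [92.8 97. ]
bar dir [  0.73678786   0.676124   522.94574     87.59727   ]
start 303 rect [ 480.8 -418.4   44.3   46.3    7.8] circ [ 482.  -419.5   24.8] z med/max [59.2 73.7]
stop 323 rect [ 413.7 -388.7   42.8   42.6   54.2] circ [ 413.  -389.5   22.7] z med/max [79.1 86.2]
swbox 1291 rect [ 446.8 -402.8   82.6  140.7   67.6] circ [ 446.8 -402.8   78.8] z med/max [45.  47.5]
dowel 82 rect [485.7 -65.8  20.7  19.6  34. ] circ [485.4 -65.8  10.7] z med/max [110.1 115.1]
spare 81 rect [415.1 154.8  31.3  46.3  50.6] circ [417.4 158.7  23.9] z med/max [82.1 86.1]
tip [552.54912384 115.02727082  92.        ] hub [479.02426629  45.23951837 104.        ] boxz [569.01330871   4.24044292  49.5553674 ] bench [ 167.26577096 -394.16068517    4.26336157]
corner 212.0 178.00002 [614.43884728 273.9822969   50.        ]
corner 365.29877 137.12035 [714.24096698 -72.23572686  50.        ]
corner 395.0249 248.59337 [ 463.52989778 -143.59941256   50.        ]
corner 241.72614 289.47302 [364.0641243  200.17824013  50.        ]
side start [ 483.01519578 -421.1028471    67.77402873]
side stop [ 418.39916816 -392.15932881   84.50888131]
side hub [487.10364149  39.49121669  98.13782206]
side tip [557.7827982  118.00551638  82.958982  ]
```

Geometry is consistent (pivot from the spigots (479,46) matches the hub; the box heading is 16.4°, the pointer about 43°). I'll turn the tool to the box heading so that tool +y is the push direction, then go over the gap beside the pointer.

carry_out --motion '[[[0,0,0.0875,0,0,0,0],[0,0,0.0875,0,0,0,0],[0,0,0,2.4,-3.3,0,0],[0,0,0,2.4,-3.3,0,0],[0,0,0,2.4,-3.3,0,0]]]'

```text
time_s: 0.52
tcp_pos: [319.0, -443.4, 403.7]
orientation: [-0.001, 0.99, 0.142, -0.0]
contact_force: [0.9, -0.2, 0.6]
opening: 25.5
gripper_force: 0.0
```

carry_out --motion '[[[0,0,0,2.4,-3.3,0,0],[0,0,0,2.4,-3.3,0,0],[0,0,0,2.4,-3.3,0,0],[0,0,0,2.4,-3.3,0,0],[0,0,0,2.4,-3.3,0,0]]]'

```text
time_s: 0.93
tcp_pos: [387.7, -250.4, 404.2]
orientation: [-0.0, 0.99, 0.142, -0.0]
contact_force: [0.1, -0.5, -0.2]
opening: 0.0
gripper_force: 0.0
```

carry_out --motion '[[[0,0,0,2.4,-3.3,0,0],[0,0,0,2.4,-3.3,0,0],[0,0,0,2.4,-3.3,0,0],[0,0,0,2.4,-3.3,0,0],[0,0,0,2.4,-3.3,0,0]]]'

```text
time_s: 1.35
tcp_pos: [456.2, -58.1, 404.5]
orientation: [0.0, 0.99, 0.142, 0.0]
contact_force: [0.9, -0.5, 0.3]
opening: -0.0
gripper_force: 0.0
```

```bash
cat >> h.py <<'E'
def state(): 
    s=sense(); q=rot(s['orientation']); return s,np.array(s['tcp_pos']),q
def to(world):
    "tool-axis shift in cm to a world TCP target, with tool yaw"
    s,p,q=state(); x=q[:,0]
    print('t',round(s['time_s'],2),'p',p.round(1),'yaw',np.degrees(np.arctan2(x[1],x[0])).round(2),'tilt',q[:,2].round(3),'F',np.round(s['contact_force'],1),'open',round(s['opening'],1))
    print('shift cm',(q.T@(np.array(world)-p)/10).round(2))
C=np.array([479.2,45.6]); a=np.radians(16.4); EX=np.array([np.cos(a),np.sin(a)]); EY=np.array([np.sin(a),-np.cos(a)])
def box(x,y,z): return np.r_[C+x*EX+y*EY,z]
E
python3 -c "
from h import *
to(box(75,-80,403))"
```

```text
t 1.35 p [456.2 -58.1 404.5] yaw 16.37 tilt [ 0. -0. -1.] F [ 0.9 -0.5  0.3] open -0.0
shift cm [ 12.62 -17.31   0.14]
```

carry_out --motion '[[[0,0,0,2.4,-3.3,0,0],[0,0,0,2.4,-3.3,0,0],[0,0,0,2.4,-3.3,0,0],[0,0,0,2.4,-3.3,0,0],[0,0,0,1.5,-2.0,0,0]]]'

```text
time_s: 1.77
tcp_pos: [520.2, 120.2, 404.2]
orientation: [-0.001, 0.99, 0.144, -0.0]
contact_force: [0.7, -0.6, 0.7]
opening: -0.0
gripper_force: 0.0
```

carry_out --motion '[[[0,0,0,0,0,2.0,0],[0,0,0,0,0,2.0,0],[0,0,0,0,0,2.0,0],[0,0,0,0,0,1,0],[0,0,0,0,0,0,0]]]'

```text
time_s: 2.18
tcp_pos: [518.8, 116.8, 331.1]
orientation: [-0.0, 0.99, 0.142, -0.003]
contact_force: [-0.7, 0.6, 0.4]
opening: 0.0
gripper_force: 0.0
```

```bash
python3 -c "
from h import *
to(box(75,-80,243))
c=camera('side'); cv2.imwrite('pics/s1.png',cv2.resize(c['frame'][150:330,230:470,::-1],None,fx=3,fy=3,interpolation=cv2.INTER_CUBIC))
P,d,o=cloud(c)
# fingertip dimensions in tool frame from side cloud
s,p,q=state(); L=(P-p)@q
m=(L[...,2]>140)&(L[...,2]<185)&(abs(L[...,0])<40)&(abs(L[...,1])<40)&(P[...,2]>115)
l=L[m]; print(len(l),np.percentile(l,[1,99],axis=0).round(1))
"
```

```text
t 2.18 p [518.8 116.8 331.1] yaw 16.38 tilt [-0.007 -0.001 -1.   ] F [-0.7  0.6  0.4] open 0.0
shift cm [ 1.74 -2.27  8.8 ]
100 [[ -9.8   0.5 142.7]
 [ 11.5  16.  175.4]]
```

carry_out --motion '[[[0,0,0,0.9,-1.1,0,0],[0,0,0,0.8,-1.1,0,0],[0,0,0,0,0,0,0],[0,0,0,0,0,0,0]]]'

```text
time_s: 2.57
tcp_pos: [530.7, 143.8, 336.1]
orientation: [0.0, 0.99, 0.143, 0.001]
contact_force: [0.7, 0.6, 0.2]
opening: -0.1
gripper_force: 0.0
```

```bash
python3 -c "
from h import *
to(box(75,-80,243))
c=camera('side'); cv2.imwrite('pics/s2.png',cv2.resize(c['frame'][130:330,230:470,::-1],None,fx=3,fy=3,interpolation=cv2.INTER_CUBIC))
"
```

```text
t 2.57 p [530.7 143.8 336.1] yaw 16.46 tilt [ 0.002  0.    -1.   ] F [0.7 0.6 0.2] open -0.1
shift cm [-0.23 -0.04  9.31]
```

View pics/s2.png

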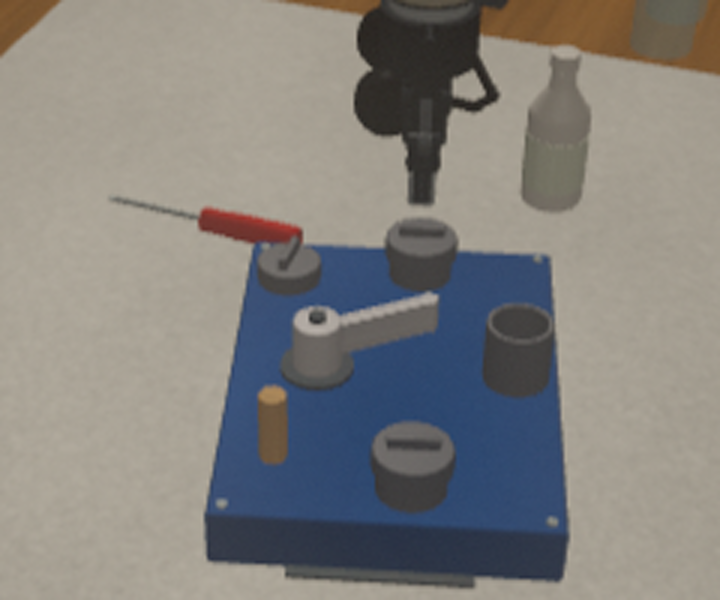

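The shut fingertips, at (421,205) in the crop, hang above the gap between the pointer (tip at (435,297)) and the capped spigot (421,250). Descending.

carry_out --motion '[[[0,0,0,-0.1,0,1.5,0],[0,0,0,-0.1,0,1.5,0],[0,0,0,0,0,1.5,0],[0,0,0,0,0,0.5,0],[0,0,0,0,0,0,0]]]'

```text
time_s: 3.03
tcp_pos: [527.5, 142.0, 283.2]
orientation: [0.0, 0.99, 0.142, -0.002]
contact_force: [-0.1, 0.6, 0.6]
opening: -0.0
gripper_force: 0.0
```

carry_out --motion '[[[0,0,0,0,0,1.0,0],[0,0,0,0,0,1.0,0],[0,0,0,0,0,1,0],[0,0,0,0,0,1,0],[0,0,0,0,0,0,0]]]'

```text
time_s: 3.45
tcp_pos: [527.1, 142.1, 241.7]
orientation: [-0.0, 0.99, 0.142, -0.002]
contact_force: [-1.3, -0.7, -0.2]
opening: 0.1
gripper_force: 0.0
```

```bash
python3 -c "
from h import *
to(box(75,-21.5,243))
"
```

```text
t 3.45 p [527.1 142.1 241.7] yaw 16.37 tilt [-0.005 -0.001 -1.   ] F [-1.3 -0.7 -0.2] open 0.1
shift cm [ 0.19  5.75 -0.13]
```

carry_out --motion '[[[0,0,0,0.1,0.3,0,0],[0,0,0,0.1,0.4,0,0],[0,0,0,0,0.4,0,0],[0,0,0,0,0.4,0,0],[0,0,0,0,0.4,0,0]]]'

```text
time_s: 3.87
tcp_pos: [535.8, 124.5, 245.3]
orientation: [-0.001, 0.99, 0.142, 0.001]
contact_force: [0.1, 2.9, 1.4]
opening: -0.1
gripper_force: 1.4
```

carry_out --motion '[[[0,0,0,0,0.4,0,0],[0,0,0,0,0.4,0,0],[0,0,0,0,0.4,0,0],[0,0,0,0,0.4,0,0],[0,0,0,0,0.4,0,0]]]'

```text
time_s: 4.28
tcp_pos: [541.2, 105.1, 244.8]
orientation: [-0.0, 0.99, 0.142, 0.0]
contact_force: [-0.3, 3.4, 0.0]
opening: 0.1
gripper_force: 1.6
```

carry_out --motion '[[[0,0,0,0,0.4,0,0],[0,0,0,0,0.4,0,0],[0,0,0,0,0.2,0,0],[0,0,0,0,0,0,0],[0,0,0,0,0,0,0]]]'

```text
time_s: 4.7
tcp_pos: [543.9, 95.3, 244.6]
orientation: [0.001, 0.99, 0.142, -0.0]
contact_force: [-0.8, -0.0, 0.1]
opening: -0.0
gripper_force: 0.0
```

```bash
python3 -c "
from h import *
to(box(75,-21.5,243))
c=camera('side'); cv2.imwrite('pics/s3.png',cv2.resize(c['frame'][150:330,280:440,::-1],None,fx=3.3,fy=3.3,interpolation=cv2.INTER_CUBIC))
"
```

```text
t 4.7 p [543.9  95.3 244.6] yaw 16.37 tilt [-0.001 -0.001 -1.   ] F [-0.8 -0.   0.1] open -0.0
shift cm [-0.11  0.79  0.17]
```

View pics/s3.png

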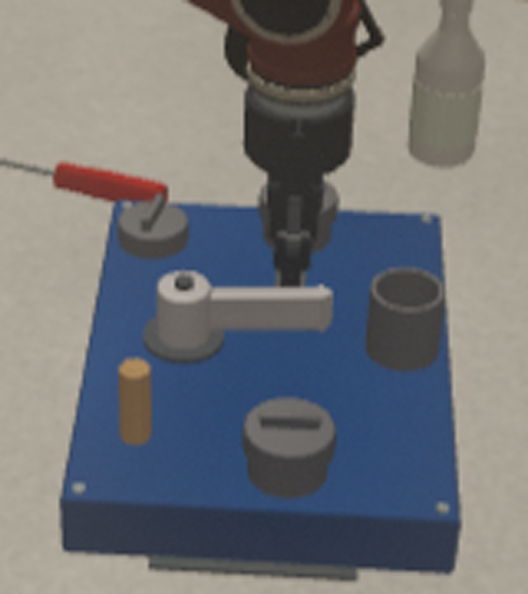

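The pointer has swung with the finger; its tip, at (328,305), now lies just short of the line to the open spigot at (405,300). A few mm more.

carry_out --motion '[[[0,0,0,0,0.3,0,0],[0,0,0,0,0.2,0,0],[0,0,0,0,0.2,0,0],[0,0,0,0,0,0,0],[0,0,0,0,0,0,0]]]'

```text
time_s: 5.17
tcp_pos: [545.9, 88.9, 244.7]
orientation: [0.0, 0.99, 0.142, -0.0]
contact_force: [-0.0, 1.3, -0.5]
opening: 0.0
gripper_force: 0.8
```

```bash
cat > bar.py <<'E'
from h import *
to(box(75,-21.5,243))
def bar(n):
    c=camera(n); P,d,o=cloud(c); img=c['frame'].astype(int)
    b=(P[...,:2]-C)@np.c_[EX,EY]      # box coordinates
    top=(P[...,2]>87)&(P[...,2]<96)&(b[...,0]>30)&(b[...,0]<105)&(abs(b[...,1])<35)&(img.min(-1)>90)
    q=b[top]; xs=np.arange(35,100,10)
    print(n,len(q),[(x,*np.percentile(s,[3,50,97]).round(1)) for x in xs if len(s:=q[abs(q[:,0]-x)<5][:,1])>5])
    # spigot rim and hub top by the same view, for common bias
    for nm,x,y,r,z in(('rim',160,0,32,105),('hub',0,0,24,104)):
        m=(abs(P[...,2]-z)<6)&(np.hypot(b[...,0]-x,b[...,1]-y)<r)
        print(nm,m.sum(),cv2.minEnclosingCircle(b[m].astype(np.float32)),np.median(b[m],0))
bar('side'); bar('top')
E
python3 bar.py
```

```text
t 5.17 p [545.9  88.9 244.7] yaw 16.37 tilt [-0. -0. -1.] F [-0.   1.3 -0.5] open 0.0
shift cm [-0.12  0.12  0.17]
side 157 [(np.int64(35), np.float64(-9.9), np.float64(0.5), np.float64(7.9)), (np.int64(45), np.float64(-7.3), np.float64(1.7), np.float64(6.2)), (np.int64(55), np.float64(-9.7), np.float64(1.1), np.float64(7.2)), (np.int64(65), np.float64(-8.0), np.float64(0.4), np.float64(6.9)), (np.int64(75), np.float64(-8.5), np.float64(1.5), np.float64(5.2)), (np.int64(85), np.float64(-10.0), np.float64(-1.9), np.float64(5.1)), (np.int64(95), np.float64(-10.8), np.float64(0.4), np.float64(5.9))]
rim 160 ((160.073486328125, -0.5868808627128601), 29.500839233398438) [ 1.61707705e+02 -1.11820178e-01]
hub 95 ((1.0573793649673462, -1.0132848024368286), 19.83949089050293) [2.72957477 1.32032978]
top 1 []
rim 82 ((165.15802001953125, 1.3293266296386719), 25.2730655670166) [178.76055379   6.14478188]
hub 44 ((-2.0156002044677734, 7.476576805114746), 15.023984909057617) [-1.70811447 10.59959319]
```

carry_out --motion '[[[0,0,0,0,0.15,0,0],[0,0,0,0,0,0,0],[0,0,0,0,0,0,0],[0,0,0,0,-1.0,0,0],[0,0,0,0,-1.5,0,0]]]'

```text
time_s: 5.68
tcp_pos: [539.3, 111.2, 244.8]
orientation: [0.001, 0.99, 0.142, -0.0]
contact_force: [0.0, 0.5, 0.2]
opening: -0.0
gripper_force: 0.0
```

carry_out --motion '[[[0,0,0,0,0,-1,0],[0,0,0,0,0,-3.5,0],[0,0,0,0,0,-4,0],[0,0,0,0,0,-4,0],[0,0,0,0,0,-4,0]]]'

```text
time_s: 6.1
tcp_pos: [538.7, 111.5, 411.9]
orientation: [0.001, 0.99, 0.142, -0.0]
contact_force: [1.5, 0.0, 0.0]
opening: 0.2
gripper_force: 0.0
```

carry_out --motion '[[[0,0,0,-3.3,2.4,0,0],[0,0,0,-2.4,3.3,0,0],[0,0,0,-2.4,3.3,0,0],[0,0,0,-2.4,3.3,0,0],[0,0,0,-2.4,3.3,0,0]]]'

```text
time_s: 6.52
tcp_pos: [458.1, -75.7, 410.6]
orientation: [0.001, 0.99, 0.143, 0.0]
contact_force: [1.4, -0.1, -0.4]
opening: 0.1
gripper_force: 0.0
```

carry_out --motion '[[[0,0,0,-1,4,0,0],[0,0,0,-1,4,0,0],[0,0,0,-1,4,0,0],[0,0,0,-1,4,0,0],[0,0,0,-1,4,0,0]]]'

```text
time_s: 6.93
tcp_pos: [467.1, -282.5, 410.6]
orientation: [0.001, 0.99, 0.142, -0.0]
contact_force: [1.6, 1.2, 0.1]
opening: 0.2
gripper_force: 0.0
```

```bash
python3 bar.py; python3 -c "
from h import *
to([481.5,-419.5,300])
c=camera('top'); cv2.imwrite('pics/t4.png',c['frame'][...,::-1])"
```

```text
t 6.93 p [ 467.1 -282.5  410.6] yaw 16.35 tilt [ 0.    -0.001 -1.   ] F [1.6 1.2 0.1] open 0.2
shift cm [ 17.9  -33.32  16.71]
side 154 [(np.int64(35), np.float64(-5.2), np.float64(1.9), np.float64(6.6)), (np.int64(45), np.float64(-9.5), np.float64(2.1), np.float64(8.4)), (np.int64(55), np.float64(-8.4), np.float64(1.9), np.float64(8.0)), (np.int64(65), np.float64(-11.1), np.float64(1.0), np.float64(6.1)), (np.int64(75), np.float64(-8.2), np.float64(2.4), np.float64(6.3)), (np.int64(85), np.float64(-7.4), np.float64(3.0), np.float64(5.7)), (np.int64(95), np.float64(-5.6), np.float64(2.3), np.float64(5.9))]
rim 173 ((161.48313903808594, -0.5458182096481323), 28.7620792388916) [161.4654801    4.68390901]
hub 88 ((1.076222538948059, -0.08066574484109879), 19.144033432006836) [2.13293197 1.76424422]
top 192 [(np.int64(35), np.float64(-6.9), np.float64(-0.9), np.float64(4.5)), (np.int64(45), np.float64(-7.0), np.float64(-1.0), np.float64(4.6)), (np.int64(55), np.float64(-6.0), np.float64(-0.2), np.float64(4.9)), (np.int64(65), np.float64(-6.7), np.float64(-0.8), np.float64(5.1)), (np.int64(75), np.float64(-6.6), np.float64(-0.5), np.float64(5.3)), (np.int64(85), np.float64(-6.0), np.float64(-0.7), np.float64(4.9)), (np.int64(95), np.float64(-6.8), np.float64(-0.4), np.float64(5.6))]
rim 178 ((160.32444763183594, -0.2701776325702667), 27.066177368164062) [160.68778522  -0.46058323]
hub 176 ((0.6071349382400513, -1.1655731201171875), 19.559682846069336) [ 0.69860354 -1.86214124]
t 7.03 p [ 467.1 -285.1  410.1] yaw 16.03 tilt [-0.001 -0.002 -1.   ] F [ 0.2 -0.2 -0.1] open -0.3
shift cm [-2.3  13.29 11.04]
```

View pics/t4.png

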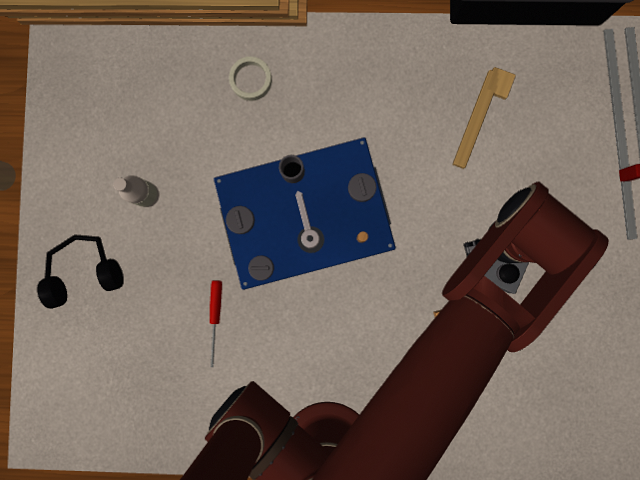

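The pointer runs from the hub (310,238) to its tip (299,193), squarely at the open spigot (290,168). Next I check the start button's height and surroundings from the first pictures.

```bash
python3 - <<'E'
from h import *
for n in('top','side'):
    c=dict(np.load(n+'0.npz')); P,d,o=cloud(c)
    r=np.hypot(P[...,0]-480.3,P[...,1]+416.6)
    for lo,hi in((0,6),(6,11),(11,14),(14,18),(18,22),(22,27)):
        z=P[...,2][(r>=lo)&(r<hi)]; print(n,lo,hi,len(z),np.percentile(z,[10,50,90]).round(1))
    m=(r<24)&(P[...,2]>62)&(P[...,2]<76); q=P[m]; print(cv2.minEnclosingCircle(q[:,:2].astype(np.float32)),np.median(q,0))
c=dict(np.load('side0.npz'));t=dict(np.load('top0.npz'))
A=cv2.resize(c['frame'][350:440,190:285],(400,380),interpolation=2);B=cv2.resize(t['frame'][215:300,470:550],(380,380),interpolation=2)
cv2.imwrite('pics/b.png',np.hstack([A,B])[...,::-1])
to([480.5,-417.5,300])
E
```

```text
top 0 6 24 [65.4 67.6 69.6]
top 6 11 58 [66.1 68.6 71.3]
top 11 14 55 [57.2 62.4 68.1]
top 14 18 71 [54.9 57.9 61.3]
top 18 22 123 [44.7 55.6 59.2]
top 22 27 130 [43.7 46.1 49.1]
((481.28826904296875, -418.25152587890625), 16.017492294311523) [ 479.59295791 -416.01431678   67.78329404]
side 0 6 25 [66.1 67.4 68.5]
side 6 11 94 [61.4 66.8 68.8]
side 11 14 82 [56.3 61.  67. ]
side 14 18 96 [48.9 57.  59.3]
side 18 22 171 [44.8 52.  58.4]
side 22 27 136 [43.6 45.2 46.9]
((480.45111083984375, -415.516357421875), 13.704766273498535) [ 480.35514847 -416.68313806   66.93405741]
t 7.08 p [ 467.3 -282.9  410. ] yaw 16.14 tilt [-0.001 -0.    -1.   ] F [ 0.7  1.2 -0. ] open -0.1
shift cm [-2.46 13.29 11.  ]
```

View pics/b.png

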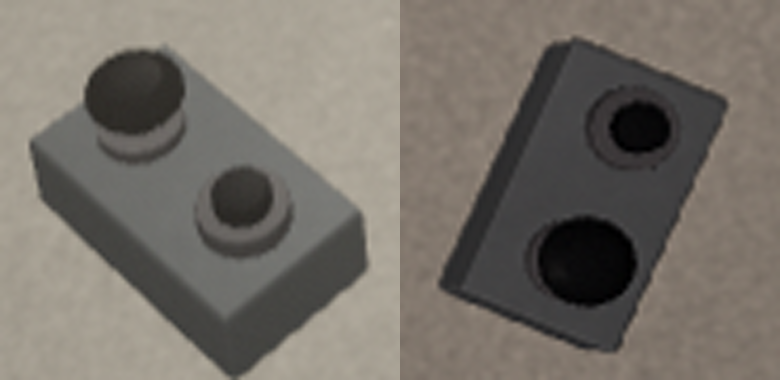

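carry_out --motion '[[[0,0,0.1,0,0,0,0],[0,0,0.1,0,0,0,0],[0,0,0.1,0,0,0,0],[0,0,0.1,0,0,0,0],[0,0,0.1,0,0,0,0]]]'

```text
time_s: 7.5
tcp_pos: [467.8, -279.1, 410.2]
orientation: [0.0, 0.994, -0.109, -0.0]
contact_force: [-1.0, 0.6, 0.6]
opening: 0.2
gripper_force: 0.0
```

The crop shows the start button (dark, small) on a low collar, and the mushroom well to its side; button top z≈67.5, collar ≈58 — so there is clearance at full travel.

carry_out --motion '[[[0,0,0.1,0,0,0,0],[0,0,0.07,0,0,0,0],[0,0,0,0,0,0,0]]]'

```text
time_s: 7.75
tcp_pos: [467.9, -279.1, 410.2]
orientation: [0.0, 0.982, -0.191, -0.0]
contact_force: [-0.4, -0.4, 0.5]
opening: -0.1
gripper_force: 0.0
```

```bash
python3 -c "
from h import *
to([480.3,-416.6,260])"
```

```text
t 7.75 p [ 467.9 -279.1  410.2] yaw -21.99 tilt [-0. -0. -1.] F [-0.4 -0.4  0.5] open -0.1
shift cm [ 6.3  12.27 15.03]
```

carry_out --motion '[[[0,0,0,1.6,3.1,0,0],[0,0,0,1.6,3.1,0,0],[0,0,0,1.6,3.1,0,0],[0,0,0,1.5,3.0,0,0],[0,0,0,0,0,0,0]]]'

```text
time_s: 8.17
tcp_pos: [479.9, -421.6, 409.4]
orientation: [0.001, 0.982, -0.191, -0.0]
contact_force: [-0.7, 0.9, 0.6]
opening: -0.1
gripper_force: 0.0
```

carry_out --motion '[[[0,0,0,0,0,3,0],[0,0,0,0,0,3,0],[0,0,0,0,0,3,0],[0,0,0,0,0,2,0],[0,0,0,0,0,0,0]]]'

```text
time_s: 8.58
tcp_pos: [479.0, -415.4, 293.6]
orientation: [-0.003, 0.982, -0.19, -0.004]
contact_force: [-0.1, 0.5, -0.7]
opening: -0.1
gripper_force: 0.0
```

```bash
python3 -c "
from h import *
to([480.3,-416.6,243])
c=camera('side'); cv2.imwrite('pics/s5.png',cv2.resize(c['frame'][270:450,150:330,::-1],None,fx=3,fy=3,interpolation=2))"
```

```text
t 8.58 p [ 479.  -415.4  293.6] yaw -21.86 tilt [-0.007  0.008 -1.   ] F [-0.1  0.5 -0.7] open -0.1
shift cm [0.21 0.09 5.06]
```

View pics/s5.png

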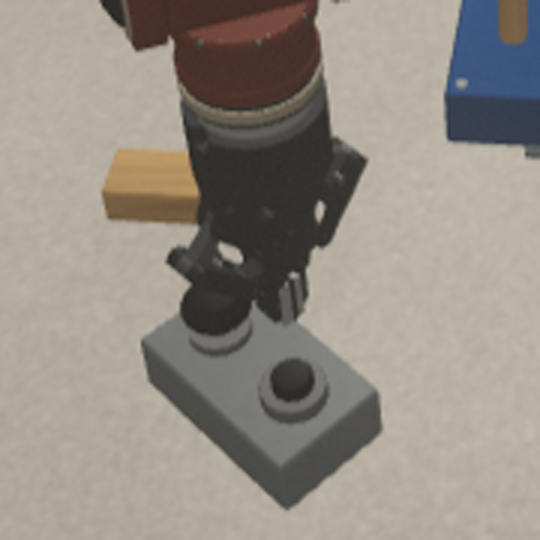

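The shut fingertips at (288,315) hang above the start button (293,378), with the mushroom (216,305) clear to the side. Going down, slowly at the end.

carry_out --motion '[[[0,0,0,0.1,0.1,1.5,0],[0,0,0,0,0,1.5,0],[0,0,0,0,0,1,0],[0,0,0,0,0,0,0],[0,0,0,0,0,0,0]]]'

```text
time_s: 9.05
tcp_pos: [480.5, -419.1, 258.8]
orientation: [-0.001, 0.982, -0.191, -0.001]
contact_force: [0.2, 0.7, 0.5]
opening: -0.2
gripper_force: 0.0
```

```bash
python3 -c "
from h import *
to([480.3,-416.6,235])"
```

```text
t 9.05 p [ 480.5 -419.1  258.8] yaw -22.01 tilt [-0.001  0.001 -1.   ] F [0.2 0.7 0.5] open -0.2
shift cm [-0.11 -0.22  2.38]
```

carry_out --motion '[[[0,0,0,-0.1,-0.2,0.5,0],[0,0,0,0,0,0.5,0],[0,0,0,0,0,0.5,0],[0,0,0,0,0,0.2,0],[0,0,0,0,0,0,0]]]'

```text
time_s: 9.47
tcp_pos: [480.3, -416.9, 241.8]
orientation: [-0.0, 0.982, -0.191, -0.001]
contact_force: [0.3, -0.4, -0.4]
opening: 0.1
gripper_force: 0.0
```

carry_out --motion '[[[0,0,0,0,0,0.2,0],[0,0,0,0,0,0.2,0],[0,0,0,0,0,0.1,0],[0,0,0,0,0,0,0],[0,0,0,0,0,0,0]]]'

```text
time_s: 9.88
tcp_pos: [480.7, -417.3, 238.3]
orientation: [0.0, 0.982, -0.191, 0.0]
contact_force: [0.6, -0.8, 3.0]
opening: 0.0
gripper_force: 1.3
```

carry_out --motion '[[[0,0,0,0,0,0.2,0],[0,0,0,0,0,0.1,0],[0,0,0,0,0,0,0],[0,0,0,0,0,0,0]]]'

```text
time_s: 10.22
tcp_pos: [480.7, -417.3, 235.2]
orientation: [0.0, 0.982, -0.191, 0.0]
contact_force: [-0.5, 0.5, 4.1]
opening: 0.1
gripper_force: 2.2
```

carry_out --motion '[[[0,0,0,0,0,0.1,0],[0,0,0,0,0,0.1,0],[0,0,0,0,0,0,0],[0,0,0,0,0,0,0]]]'

```text
time_s: 10.55
tcp_pos: [480.8, -417.4, 234.4]
orientation: [0.0, 0.982, -0.191, 0.0]
contact_force: [-3.0, 2.6, 10.6]
opening: 0.0
gripper_force: 5.2
```

Force jumped with little motion: the button has bottomed. Letting go and checking.

carry_out --motion '[[[0,0,0,0,0,-0.5,0],[0,0,0,0,0,-1.5,0],[0,0,0,0,0,-3,0],[0,0,0,0,0,-3.5,0],[0,0,0,0,0,-3.5,0]]]'

```text
time_s: 10.97
tcp_pos: [480.0, -416.6, 352.8]
orientation: [-0.001, 0.982, -0.191, -0.001]
contact_force: [0.7, -0.3, -0.2]
opening: 0.1
gripper_force: 0.0
```

carry_out --motion '[[[0,0,0,0,0,-2,0],[0,0,0,0,0,-1,0],[0,0,0,0,0,0,0],[0,0,0,0,0,0,0],[0,0,0,0,0,0,0]]]'

```text
time_s: 11.38
tcp_pos: [480.1, -416.7, 379.8]
orientation: [-0.001, 0.982, -0.191, -0.002]
contact_force: [-0.2, 0.8, -0.6]
opening: -0.0
gripper_force: 0.0
```

```bash
python3 bar.py; python3 -c "
from h import *
c=camera('side');P,d,o=cloud(c)
r=np.hypot(P[...,0]-480.3,P[...,1]+416.6);print('start z',np.median(P[...,2][r<6]))
cv2.imwrite('pics/s6.png',c['frame'][...,::-1])"
```

```text
t 11.38 p [ 480.1 -416.7  379.8] yaw -22.01 tilt [-0.003  0.003 -1.   ] F [-0.2  0.8 -0.6] open -0.0
shift cm [-12.82 -49.14  13.83]
side 156 [(np.int64(35), np.float64(-5.9), np.float64(-0.2), np.float64(5.0)), (np.int64(45), np.float64(-6.8), np.float64(0.3), np.float64(6.2)), (np.int64(55), np.float64(-7.6), np.float64(1.5), np.float64(8.7)), (np.int64(65), np.float64(-7.7), np.float64(1.2), np.float64(7.9)), (np.int64(75), np.float64(-8.3), np.float64(0.9), np.float64(6.4)), (np.int64(85), np.float64(-5.5), np.float64(2.9), np.float64(8.2)), (np.int64(95), np.float64(-4.4), np.float64(1.3), np.float64(8.4))]
rim 168 ((161.96653747558594, -0.9246828556060791), 29.189844131469727) [161.73223645   4.38774737]
hub 91 ((2.4445884227752686, 0.3992915749549866), 20.1461238861084) [1.45035318 2.08550502]
top 184 [(np.int64(35), np.float64(-6.9), np.float64(-1.0), np.float64(4.4)), (np.int64(45), np.float64(-7.0), np.float64(-1.7), np.float64(4.6)), (np.int64(55), np.float64(-6.5), np.float64(-0.7), np.float64(4.7)), (np.int64(65), np.float64(-6.3), np.float64(-1.5), np.float64(4.6)), (np.int64(75), np.float64(-6.1), np.float64(-0.1), np.float64(4.8)), (np.int64(85), np.float64(-6.4), np.float64(-1.2), np.float64(4.4)), (np.int64(95), np.float64(-6.8), np.float64(0.2), np.float64(5.7))]
rim 177 ((160.3468017578125, 0.00799560546875), 27.10005760192871) [1.61643939e+02 1.21585988e-02]
hub 162 ((0.6017141342163086, -1.8841063976287842), 19.525829315185547) [ 0.28037265 -0.68335265]
start z 523.9730677595342
```

View pics/s6.png

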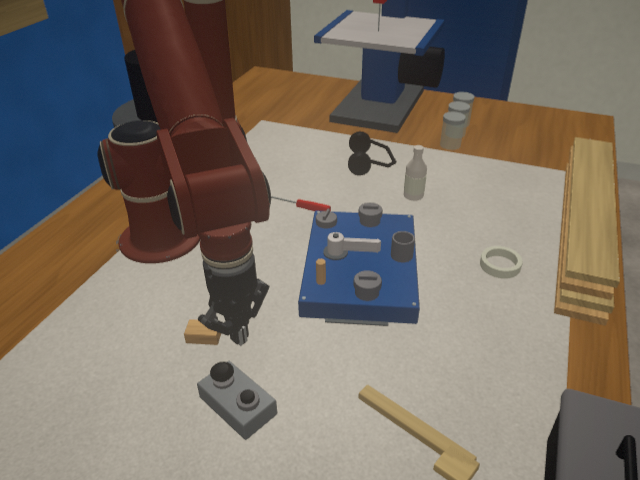

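The start button is up again at (247,397), the pointer lies at the open spigot (403,246), every loose thing is in its place and the gripper is clear.

```bash
python3 -c "
from h import *
print(close_job())"
```

```text
the job is handed in; nothing more can be done
None
```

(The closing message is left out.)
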